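# Make the vegetable cutter ready: pushers home, ring locked

### The job

Get the vegetable cutter ready for use: put each of the two white pushers, knob up, into the hole of the feed head that it fits closely (the largest hole stays empty), pushed down until its collar rests on the head. Also turn the metal locking ring (it has one upright lug to hold it by) clockwise, seen from above, about a quarter turn until it is fully home against its stop. The order is free; leave the pepper mill and the paper cup where they stand and let go of everything at the end.

Things in the scene. Friction and masses are not known exactly. Their poses are not given: they have to be found in the camera images.
- cutter: Low vegetable cutter, fixed. Origin at table level on the axis of its bowl and ring. White base 240 (x) by 230 mm (y), 50 high; steel bowl 194 across to z = 98; grey feed head, a block 64 (x) by 170 mm (y), top at z = 170, with three round blind vertical holes in a row along y at x = 0, small (+y end) to large, 56 mm apart, 70 deep. Yaw within 0.3 rad; at yaw 0 its x points away from the robot.
- hole_small (a point): Centre of the mouth of the smallest hole, on the head's top face, 170 mm above the table, 59 mm from the cutter's axis towards +y; hole diameter 30.5 mm, depth 70 mm. z points up.
- hole_middle (a point): Centre of the mouth of the middle hole, 3 mm from the cutter's axis towards +y, 170 mm above the table; hole diameter 38.5 mm, depth 70 mm. z points up.
- hole_large (a point): Centre of the mouth of the largest hole, 53 mm from the cutter's axis towards -y, 170 mm above the table; hole diameter 46.5 mm, depth 70 mm. It is the feed opening and stays empty.
- pusher_small: White pusher standing upright. Origin at the centre of its foot, z up its axis. Round shaft 28 mm diameter, 65 long (foot edge tapered 3 mm in over the lowest 6), then a collar 50 mm diameter, 6 thick, then a round knob 30 mm diameter, 38 high: 109 in all, about 0.1 kg. Belongs in the smallest hole; its collar then rests on the head, foot 65 mm below the mouth.
- pusher_middle: Like pusher_small but with a thicker shaft, 36 mm diameter, 65 long; collar 50 mm, knob 30 mm, height 109 mm, about 0.12 kg. Origin at the centre of its foot, z up. Belongs in the middle hole, foot 65 mm below the mouth. The two pushers and the pepper mill swap places from start to start.
- lock_ring (a joint): Angle of the locking ring (rad): grows clockwise seen from above, from 0 (open) to 1.571 (locked, at its stop). Starts between 0 and 0.3; steady friction about 0.25 N m (2 N at the lug), no spring, stays where left. Turns about the cutter's vertical axis. Aluminium ring, 212 mm across, z = 106 to 121 mm.
- ring_lug (a point): Grip point on the ring's one lug, an upright fin 131 mm from the cutter's axis on the side away from the robot, 14 mm thick along the turning direction, 30 mm long radially, from z = 118 to 162 mm; this point is mid-fin at z = 146. At joint value q the lug lies at 0.785 - q rad anticlockwise from the cutter's +x axis.
- mill: Dark wooden pepper mill, 107 mm high, 52 mm across the foot, a bystander; origin under its foot.
- cup: Brown paper cup, 100 mm high, 80 mm across, a bystander (behind it, out of the way on the left, stands a 170 mm wide, 110 mm high steel pot); origin under its foot.
Things that resemble listed ones, but are neither listed nor needed, are in the scene too. Leave any blue or turquoise look-alike of the pusher_small alone.

How it is judged:
At the end, for the whole second after the job is handed in: The small pusher stands in the smallest hole and the middle pusher in the middle hole, each within 5 mm of the hole's centre, its foot more than 60 mm below the mouth (65 mm is fully home), within 0.08 rad of upright and at rest; the ring stands above 1.48 rad (its stop is at 1.571) (horizontal distance between pusher_small and hole_small below 0.005 m and z of pusher_small in the frame of hole_small below -0.06 m and angle between each of pusher_small, pusher_middle's own z axis and vertical below 0.08 rad and linear speed of each of pusher_small, pusher_middle below 0.02 m/s and horizontal distance between pusher_middle and hole_middle below 0.005 m and z of pusher_middle in the frame of hole_middle below -0.06 m and value of joint lock_ring above 1.48 rad); the robot touches nothing.
It fails at once if the pepper mill is moved more than 40 mm (distance of mill from where it was at the start of the episode above 0.04 m).
It fails at once if the paper cup is moved more than 40 mm (distance of cup from where it was at the start of the episode above 0.04 m).
It also fails if it takes over 72 s, if anything falls off the work surface, if the arm or the gripper's body presses on something with over 40 N, if the wrist force passes 120 N, or if a joint passes its speed limit or range.

### The arm

A 6-joint arm with a two-finger parallel gripper is mounted at the origin on the work surface. World frame = base frame: x ahead of the robot, y to its left, z up, the work surface at z = 0. Lengths are in m, angles in rad, forces in N, time in s.
With the tool pointing down it reaches from about 0.35 to 0.775 m from the base axis. Payload 5.5 kg.
Tool frame: the origin (TCP) lies where the fingers leave the gripper's body, on its centre line; the fingertips stand 73 mm ahead of it and the grasp point (between the pads) lies 54 mm ahead of it; z points along the fingers, y is the direction in which the jaws open and shut (so a half turn about z gives the same grasp; the last joint's range is limited). The gripper opens to 85 mm and grips with 20 to 120 N. Pads are 22 mm wide; open, the fingers measure 114 mm over their backs; the gripper's body (76 mm by 85 mm) begins 54 mm behind the grasp point. The pads swing forward as they close: fully open they stand 13 mm farther back than shut.
Start: joints at [-1.261, 0.313, 0.046, 1.304, 0, 1.431], TCP at [0.25, -0.518, 0.304] pointing down, gripper open.
Joint ranges: [-2.76, 2.76], [-0.86, 1.69], [-1.03, 1.26], [-2.2, 2.34], [-1.47, 1.5], [-3.14, 3.14]. Speed limits (rad/s): [2.57, 2.57, 3.14, 3.14, 3.14, 3.14].

### API

Orientations are given as a unit quaternion [w, x, y, z].
In Python, from workcell import env, read_camera, job, cut_out gives the robot as it stands.
- The arm moves only by the tool servo_tool, never from a script. Its argument "deltas" is a list of rows, each an object of numbers: "dx", "dy", "dz": the shift along the world's x, y, z in mm; "rx", "ry", "rz": the turn, a rotation vector about the world's x, y, z in rad; "fingers": the closure, from -1 (fully open) to 1 (shut). A call has 1 to 8 rows; each row shifts and turns the commanded pose from where the row before left it; what a row does not reach is not made up. A row lasts 1/10 s, in which the tool goes at most 50 mm and 8.59 degrees, less where a joint would pass 70% of its speed; a pose out of reach is approached as far as the arm can. A call is refused whole if a number of a shift passes 50 or a number of a turn 0.15, either way. A call with a gripper value outside its range is refused whole. The fingers move at their own pace and stop on an object; "newtons" is the grip in N (left out, the last holds). Time passes only in rows, so rows that do not move let the fingers close. It gives the time, the measured TCP pose, the force and the opening at its end, in the units of the state.
- env.get_state(): the state, without advancing time (a new reading comes with each control period).
- read_camera(name): name is "scene" or "top" or "wrist"; returns a dict with "img" (420x560x3 uint8, red, green, blue), "intrinsics" (3x3 intrinsics, pixels), "extrinsics" (4x4, takes a point from camera to world coordinates); the wrist camera has in their place "hand_eye" (4x4, takes a point from camera to tool coordinates, whose origin is the TCP and whose axes are the flange's). Camera axes: x right, y down, z forward; pixel columns grow to the right and rows downward; lengths in m; the calibration is good to about 2 mm. A picture is of the moment at which its call begins: read the wrist's pose just before it. There is no depth.
- job.hand_in(): hands the job in, once; it reports no verdict.
Trained networks look in the newest picture that a camera, given by its name, has taken for a name from the list of things; names that differ only in an ending like _2 or _b are one class to them, and where a whole thing is asked for, a point or a joint stands for the part that bears it (a point fixed in the world has none). Each returns a list of dicts, best first, with "confidence" (0 to 1); they miss things now and then, are a little off and sometimes report something else, mostly with a low value. They report only what shows in the picture. A call takes as long as a camera call. They do not tell look-alikes from the thing itself.
- cut_out(target, camera): "region" (420x560 bool, what is visible of it) and "extent" ([left, top, right, bottom] in pixels, round what is visible of it).
The state is a dict: "clock": time; "joint_pos": joint angles; "qvel": joint speeds; "tau": joint torques, N m; "tcp_pos": TCP position; "orientation": TCP orientation; "wrist_force": force on the tool from outside, world axes, zero at the start; "ft_torque": the same for the moment, N m; "finger_gap": finger opening in m.
Only numpy, scipy, OpenCV 4.12 (cv2) and the standard library are available. Lean on these libraries where they do the work, as an engineer would, in place of code of your own. Each camera call takes 0.05 s, during which the arm holds its last target. There are 200 camera calls.

## Working session

There is one attempt and no reset: what is moved stays moved. The work goes in short steps, Python scripts to look and compute and a tool call to move; the robot and the scene stay as the last step left them, time stands still between calls to the robot, and variables do not carry over. Pictures are saved under pics/ and viewed, about 8 in all and at most 12, crops included, and the job is handed in when it is done.

Besides the shell and the picture viewer there is one more tool, called after ">>>" by a JSON object that holds its "name" and its "arguments". servo_tool: Moves the arm, as the interface text tells. Its arguments: {"type":"object","properties":{"deltas":{"type":"array"},"newtons":{"type":"number"}},"required":["deltas"]}

```bash
mkdir -p pics; ls; cat > h.py <<'E'
from workcell import env, read_camera, job, cut_out
import numpy as np, cv2
from scipy.spatial.transform import Rotation as R
def state(): return env.get_state()
def pose_cam(name):
    s=state(); c=read_camera(name)
    if name=='wrist':
        q=np.array(s['orientation']); T=np.eye(4); T[:3,:3]=R.from_quat(q[[1,2,3,0]]).as_matrix(); T[:3,3]=s['tcp_pos']
        E=T@np.array(c['hand_eye'])
    else: E=np.array(c['extrinsics'])
    return c['img'],np.array(c['intrinsics']),E
def pix2plane(u,v,K,E,z):
    d=E[:3,:3]@np.linalg.inv(K)@[u,v,1.]; o=E[:3,3]
    return o+d*(z-o[2])/d[2]
def proj(P,K,E):
    P=np.atleast_2d(P); c=(P-E[:3,3])@E[:3,:3]; p=c@K.T
    return p[:,:2]/p[:,2:]
def save(img,fn): cv2.imwrite('pics/'+fn,img[:,:,::-1])
E
python3 - <<'E'
from h import *
for n in ['top','scene']:
    img,K,X=pose_cam(n); save(img,n+'0.png'); print(n,K[0,0],X[:3,3].round(3),X[:3,2].round(2))
    for t in ['pusher_small','pusher_middle','mill','cup','cutter','ring_lug']:
        for d in cut_out(t,n):
            m=d['region']; vs,us=np.nonzero(m); print(t,round(d['confidence'],2),np.round(d['extent']),m.sum(),us.mean().round(1),vs.mean().round(1))
print(state())
E
```

```text
pics
top 451.04558802356144 [ 0.398 -0.05   1.103] [ 0.15  0.01 -0.99]
pusher_small 0.95 [390. 145. 416. 167.] 446 402.5 156.9
pusher_small 0.87 [431. 188. 459. 207.] 424 444.4 196.5
pusher_small 0.71 [385. 184. 408. 202.] 374 396.0 194.0
pusher_small 0.58 [414. 225. 441. 242.] 368 425.5 233.6
pusher_middle 0.9 [112. 250. 141. 274.] 481 126.0 261.2
mill 0.93 [358. 242. 386. 267.] 467 369.7 252.7
ring_lug 0.9 [227. 146. 323. 251.] 2222 271.2 200.3
scene 394.29787254144463 [ 0.866 -0.362  0.848] [-0.38  0.35 -0.86]
pusher_small 0.75 [192. 307. 217. 338.] 556 202.0 320.0
pusher_small 0.74 [210. 347. 235. 377.] 563 222.9 360.8
pusher_small 0.64 [141. 348. 168. 368.] 665 153.5 357.4
pusher_small 0.62 [135. 292. 161. 322.] 622 150.3 309.4
pusher_middle 0.89 [340. 102. 358. 142.] 486 351.7 122.7
mill 0.58 [174. 243. 208. 278.] 723 188.7 261.3
mill 0.44 [226. 171. 366. 303.] 11076 295.9 232.2
cup 0.87 [374. 139. 416. 187.] 1255 392.4 161.8
cup 0.33 [226. 169. 365. 304.] 10867 296.1 232.1
cutter 0.87 [227. 167. 367. 301.] 10899 296.0 232.2
ring_lug 0.67 [245. 176. 364. 263.] 2044 303.1 225.4
ring_lug 0.21 [175. 244. 209. 278.] 682 188.6 261.0
{'clock': 0.7, 'joint_pos': array([-1.26059658e+00,  3.13114347e-01,  4.61506866e-02,  1.30363344e+00,
       -1.44152977e-05,  1.43120747e+00]), 'qvel': array([-0.00037556, -0.00173885,  0.00092037, -0.00053421, -0.00057665,
        0.00089701]), 'tau': array([-5.92196848e-04, -4.80287504e+01,  2.98749840e+01, -3.23724244e-04,
       -1.74107777e-04, -7.94599032e-06]), 'tcp_pos': array([ 0.25000105, -0.51784776,  0.30399272]), 'orientation': array([9.98629343e-05, 9.74817679e-01, 2.23003322e-01, 1.30562255e-06]), 'wrist_force': array([ 0.14602568, -0.43099592, -0.28888999]), 'ft_torque': array([-0.02520665, -0.05593615,  0.03516786]), 'finger_gap': 0.08546841721686572}
```

View pics/top0.png

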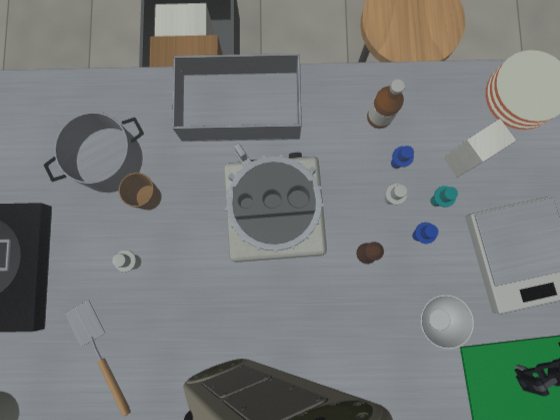

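View pics/scene0.png

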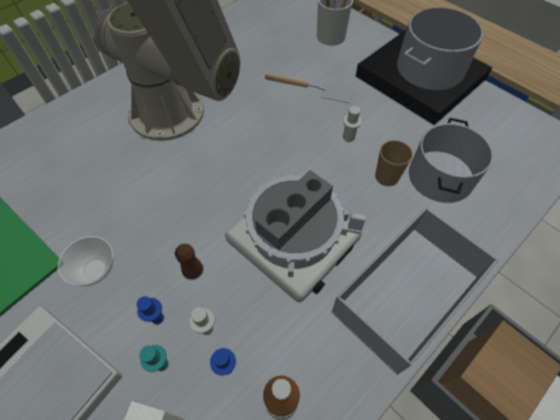

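The top view shows the cutter at about (274,205), with its lug near (240,152), and the head row running from small (246,202) to large (298,198). The white pushers are at (397,194) and (124,261), the mill at (370,252) and the cup at (137,190). I'll zoom in and compute positions.

```bash
python3 - <<'E'
from h import *
t,Kt,Xt=pose_cam('top'); s,Ks,Xs=pose_cam('scene')
# right white pusher knob top, left one: triangulate with knob tops guesses after viewing
def crop(im,u,v,w,h,k): return cv2.resize(im[v-h//2:v+h//2,u-w//2:u+w//2],None,fx=k,fy=k,interpolation=cv2.INTER_CUBIC)
a=crop(t,274,195,112,112,5/2*1); 
c1=crop(s,203,320,50,50,5.6); c2=crop(s,351,123,50,50,5.6); c3=crop(t,397,194,50,50,5.6); c4=crop(t,124,261,50,50,5.6)
save(np.vstack([np.hstack([a,c1]),np.hstack([c3,c4])]),'crop1.png')
a=crop(t,274,200,140,130,4); save(np.hstack([a,np.vstack([c2,a[:240,:280]])]) if 0 else a,'crop2.png')
# left scene
L=crop(s,351,123,50,50,5.6); save(np.vstack([np.hstack([c1,L]),np.hstack([c3,c4])]),'crop1.png')
np.savez('cal.npz',Kt=Kt,Xt=Xt,Ks=Ks,Xs=Xs)
for n,(u,v) in dict(right_base=(396,196),left_base=(125,261),mill=(369,253),cup=(137,190),bowl=(274,202),lug=(240,152)).items():
  print(n,[pix2plane(u,v,Kt,Xt,z)[:2].round(3) for z in (0,.05,.1,.16)])
E
```

```text
right_base [array([ 0.599, -0.335]), array([ 0.59 , -0.322]), array([ 0.58 , -0.309]), array([ 0.57 , -0.294])]
left_base [array([0.449, 0.333]), array([0.447, 0.316]), array([0.444, 0.299]), array([0.442, 0.278])]
mill [array([ 0.459, -0.262]), array([ 0.456, -0.253]), array([ 0.454, -0.243]), array([ 0.45 , -0.232])]
cup [array([0.625, 0.309]), array([0.615, 0.293]), array([0.605, 0.277]), array([0.592, 0.257])]
bowl [array([ 0.589, -0.033]), array([ 0.58 , -0.034]), array([ 0.572, -0.035]), array([ 0.561, -0.036])]
lug [array([0.718, 0.051]), array([0.704, 0.046]), array([0.689, 0.042]), array([0.672, 0.036])]
```

View pics/crop1.png

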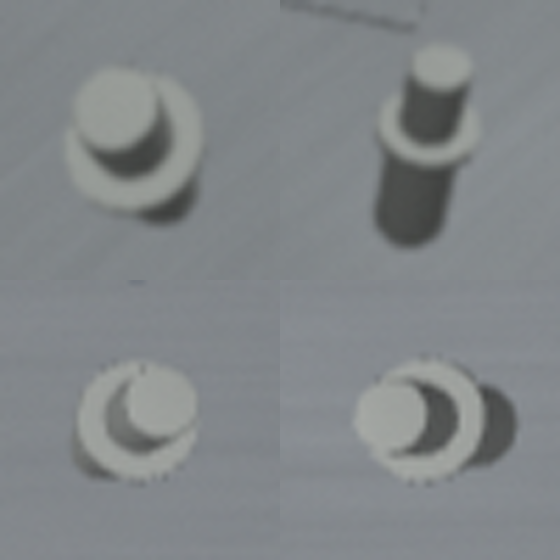

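View pics/crop2.png

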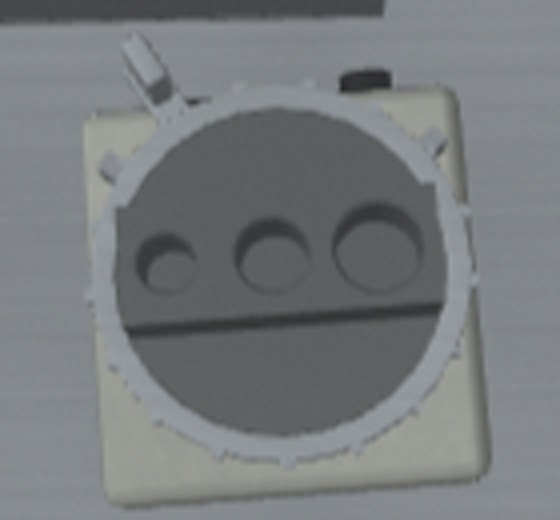

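The left pusher's shaft is about 35 mm wide, so it's the middle one, which makes the right one the small. In crop2 the hole mouths are centred at about (166,263), (273,255) and (378,247).

```bash
python3 - <<'E'
from h import *
c=np.load('cal.npz'); K,X,Ks,Xs=c['Kt'],c['Xt'],c['Ks'],c['Xs']
H=[pix2plane(204+u/4,135+v/4,K,X,.17)[:2] for u,v in ((166,263),(273,255),(378,247))]
H=np.array(H);print('holes',H.round(4)); d=H[0]-H[2]; th=np.arctan2(d[1],d[0])-np.pi/2; print('yaw',th,'spacing',np.linalg.norm(d)/2)
ex=np.array([np.cos(th),np.sin(th)]);ey=np.array([-ex[1],ex[0]]); C=H.mean(0)-ey*.003; print('axis',C)
lug=pix2plane(204+146/4,135+62/4,K,X,.162)[:2]; dl=lug-C; print('lug',lug,np.linalg.norm(dl),'q0',.785-(np.arctan2(dl[1],dl[0])-th))
for n,(u,v),(us,vs) in (('R',(400.9,190.4),(203-25+117/5.6,320-25+110/5.6)),('L',(119,260.5),(351-25+(442-280)/5.6,123-25+68/5.6))):
  print(n,pix2plane(u,v,K,X,.109).round(4),pix2plane(us,vs,Ks,Xs,.109).round(4))
for h,uv in zip(H,proj(np.c_[H,[.17]*3],Ks,Xs)): print('scene px',uv.round(0))
E
```

```text
holes [[ 0.5632  0.0241]
 [ 0.5665 -0.0322]
 [ 0.5698 -0.0874]]
yaw 0.05893371088324195 spacing 0.05581874866722776
axis [ 0.56665117 -0.03484493]
lug [0.67469496 0.03490998] 0.1286048485614111 q0 0.2706458919105411
R [ 0.5914 -0.3187  0.109 ] [ 0.595 -0.319  0.109]
L [0.4452 0.3088 0.109 ] [0.4509 0.307  0.109 ]
scene px [313. 184.]
scene px [295. 200.]
scene px [277. 217.]
```

>>> {"name": "servo_tool", "arguments": {"deltas": [{"dx":42,"dy":24,"rz":0.147},{"dx":43,"dy":25,"rz":0.147},{"dx":43,"dy":25,"rz":0.147},{"dx":43,"dy":25,"rz":0.147},{"dx":43,"dy":25,"rz":0.147},{"dx":43,"dy":25,"rz":0.147},{"dx":43,"dy":25,"rz":0.147},{"dx":42,"dy":25,"rz":0.147}]}}

```text
invalid input at $.deltas[0]: expected keys dx, dy, dz, rx, ry, rz, fingers
```

>>> {"name": "servo_tool", "arguments": {"deltas": [{"fingers":-0.2},{"fingers":-0.2},{"fingers":-0.2}]}}

```text
invalid input at $.deltas[0]: expected keys dx, dy, dz, rx, ry, rz, fingers
```

```bash
python3 - <<'E'
from h import *
img,K,X=pose_cam('wrist'); save(img,'w1.png'); np.savez('w1.npz',K=K,X=X)
s=state(); print(s['tcp_pos'],s['orientation'],s['finger_gap'],s['joint_pos'],X[:3,3],X[:3,2])
print('proj',proj([[.5914,-.3187,.109],[.595,-.319,.109]],K,X))
for d in cut_out('pusher_small','wrist'): print(d['confidence'],d['extent'])
E
```

```text
[ 0.25001277 -0.51783464  0.3039525 ] [ 6.96254990e-05  9.74813943e-01  2.23019668e-01 -2.44824324e-06] 0.08569542424630422 [-1.26056902e+00  3.13155244e-01  4.61093573e-02  1.30361211e+00
 -1.67446411e-05  1.43120150e+00] [ 0.31046951 -0.48842086  0.37468698] [-0.23792323 -0.11477761 -0.96447843]
proj [[ 213.91259028 -633.97510947]
 [ 217.62215084 -644.6666274 ]]
```

View pics/w1.png

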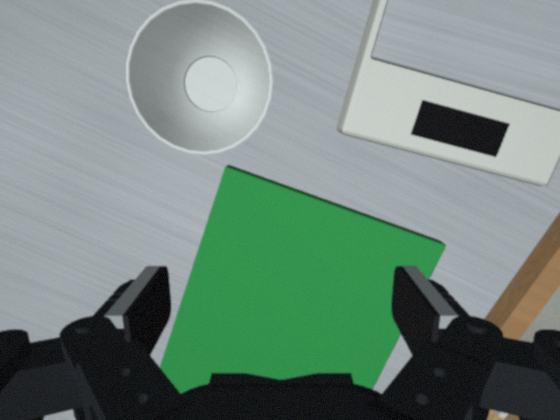

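Every row needs all seven keys, so the arm hasn't moved and the picture only shows the start view. I'll resend the move with complete rows.

>>> {"name": "servo_tool", "arguments": {"deltas": [{"dx":42,"dy":24,"dz":0,"rx":0,"ry":0,"rz":0.147,"fingers":-0.2},{"dx":43,"dy":25,"dz":0,"rx":0,"ry":0,"rz":0.147,"fingers":-0.2},{"dx":43,"dy":25,"dz":0,"rx":0,"ry":0,"rz":0.147,"fingers":-0.2},{"dx":43,"dy":25,"dz":0,"rx":0,"ry":0,"rz":0.147,"fingers":-0.2},{"dx":43,"dy":25,"dz":0,"rx":0,"ry":0,"rz":0.147,"fingers":-0.2},{"dx":43,"dy":25,"dz":0,"rx":0,"ry":0,"rz":0.147,"fingers":-0.2},{"dx":43,"dy":25,"dz":0,"rx":0,"ry":0,"rz":0.147,"fingers":-0.2},{"dx":42,"dy":25,"dz":0,"rx":0,"ry":0,"rz":0.147,"fingers":-0.2}]}}

```text
clock: 1.7
tcp_pos: [0.5937, -0.3175, 0.304]
orientation: [0.0, 0.685, 0.728, 0.0]
wrist_force: [0.2, -1.0, -0.1]
finger_gap: 0.0516
```

>>> {"name": "servo_tool", "arguments": {"deltas": [{"dx":0,"dy":0,"dz":0,"rx":0,"ry":0,"rz":0,"fingers":-0.2},{"dx":0,"dy":0,"dz":0,"rx":0,"ry":0,"rz":0,"fingers":-0.2}]}}

```text
clock: 1.9
tcp_pos: [0.5929, -0.3177, 0.3032]
orientation: [-0.0, 0.687, 0.727, -0.0]
wrist_force: [-0.3, 0.2, -0.2]
finger_gap: 0.0512
```

```bash
python3 - <<'E'
from h import *
img,K,X=pose_cam('wrist'); save(img,'w2.png'); np.savez('w2.npz',K=K,X=X)
s=state(); print(s['tcp_pos'],s['orientation'],s['finger_gap'],s['joint_pos'],X[:3,3],X[:3,2])
print('proj',proj([[.5914,-.3187,.109],[.595,-.319,.109]],K,X))
for d in cut_out('pusher_small','wrist'): print(d['confidence'],d['extent'])
E
```

```text
[ 0.59196794 -0.31856599  0.30347029] [-3.76418360e-04  6.87414972e-01  7.26264730e-01 -2.38288773e-04] 0.051494786021390376 [-6.12861425e-01  5.13561464e-01  3.46559184e-01  1.40460787e+00
 -3.62746319e-04  9.02986275e-01] [ 0.58927861 -0.25054094  0.37388898] [ 0.0146518  -0.26351695 -0.96454349]
proj [[278.57645394 203.18456663]
 [283.43609358 203.84877531]]
0.91 [352.9, 188.2, 414.1, 252.7]
0.7 [250.4, 156.4, 309.8, 219.8]
0.7 [236.3, 266.2, 293.5, 350.5]
0.59 [137.2, 217.2, 201.6, 288.2]
```

View pics/w2.png

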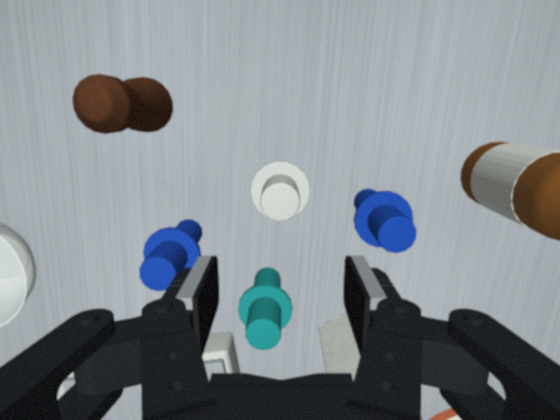

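The white pusher's knob top is at about (281,201), i.e. world (0.593, -0.3175). The blue and turquoise look-alikes are clear of the fingers, so I'm descending.

>>> {"name": "servo_tool", "arguments": {"deltas": [{"dx":1,"dy":1,"dz":-35,"rx":0,"ry":0,"rz":0,"fingers":-0.2},{"dx":0,"dy":0,"dz":-40,"rx":0,"ry":0,"rz":0,"fingers":-0.2},{"dx":0,"dy":0,"dz":-40,"rx":0,"ry":0,"rz":0,"fingers":-0.2},{"dx":0,"dy":0,"dz":-25,"rx":0,"ry":0,"rz":0,"fingers":-0.2},{"dx":0,"dy":0,"dz":-11,"rx":0,"ry":0,"rz":0,"fingers":-0.2},{"dx":0,"dy":0,"dz":0,"rx":0,"ry":0,"rz":0,"fingers":-0.2}]}}

```text
clock: 2.6
tcp_pos: [0.5912, -0.3184, 0.1517]
orientation: [-0.001, 0.688, 0.725, -0.0]
wrist_force: [-0.0, -0.0, 0.9]
finger_gap: 0.0512
```

>>> {"name": "servo_tool", "arguments": {"newtons": 50, "deltas": [{"dx":0,"dy":0,"dz":0,"rx":0,"ry":0,"rz":0,"fingers":1},{"dx":0,"dy":0,"dz":0,"rx":0,"ry":0,"rz":0,"fingers":1},{"dx":0,"dy":0,"dz":0,"rx":0,"ry":0,"rz":0,"fingers":1},{"dx":0,"dy":0,"dz":0,"rx":0,"ry":0,"rz":0,"fingers":1},{"dx":0,"dy":0,"dz":0,"rx":0,"ry":0,"rz":0,"fingers":1}]}}

```text
clock: 3.1
tcp_pos: [0.5938, -0.3186, 0.1553]
orientation: [0.002, 0.687, 0.726, -0.0]
wrist_force: [-1.8, 0.0, 7.2]
finger_gap: 0.0285
```

>>> {"name": "servo_tool", "arguments": {"deltas": [{"dx":0,"dy":0,"dz":20,"rx":0,"ry":0,"rz":0,"fingers":1},{"dx":0,"dy":0,"dz":40,"rx":0,"ry":0,"rz":0,"fingers":1},{"dx":0,"dy":0,"dz":40,"rx":0,"ry":0,"rz":0,"fingers":1},{"dx":0,"dy":0,"dz":40,"rx":0,"ry":0,"rz":0,"fingers":1},{"dx":0,"dy":0,"dz":40,"rx":0,"ry":0,"rz":0,"fingers":1},{"dx":0,"dy":0,"dz":40,"rx":0,"ry":0,"rz":0,"fingers":1},{"dx":0,"dy":0,"dz":0,"rx":0,"ry":0,"rz":0,"fingers":1}]}}

```text
clock: 3.8
tcp_pos: [0.5942, -0.3183, 0.3806]
orientation: [0.006, 0.687, 0.726, 0.001]
wrist_force: [0.6, -0.4, 0.1]
finger_gap: 0.0287
```

>>> {"name": "servo_tool", "arguments": {"deltas": [{"dx":-4,"dy":30,"dz":0,"rx":0,"ry":0,"rz":0,"fingers":1},{"dx":-4,"dy":40,"dz":0,"rx":0,"ry":0,"rz":0,"fingers":1},{"dx":-4,"dy":40,"dz":0,"rx":0,"ry":0,"rz":0,"fingers":1},{"dx":-4,"dy":45,"dz":0,"rx":0,"ry":0,"rz":0,"fingers":1},{"dx":-4,"dy":45,"dz":0,"rx":0,"ry":0,"rz":0,"fingers":1},{"dx":-4,"dy":40,"dz":0,"rx":0,"ry":0,"rz":0,"fingers":1},{"dx":-4,"dy":20,"dz":0,"rx":0,"ry":0,"rz":0,"fingers":1},{"dx":0,"dy":0,"dz":0,"rx":0,"ry":0,"rz":0,"fingers":1}]}}

```text
clock: 4.6
tcp_pos: [0.5642, -0.0547, 0.3729]
orientation: [-0.0, 0.686, 0.728, 0.0]
wrist_force: [-0.6, -1.0, -0.7]
finger_gap: 0.0286
```

```bash
python3 - <<'E'
from h import *
img,K,X=pose_cam('wrist'); save(img,'w3.png'); np.savez('w3.npz',K=K,X=X)
s=state(); print(s['tcp_pos'],s['orientation'],s['finger_gap'],X[:3,3])
p=proj([[.5632,.0241,.17],[.5665,-.0322,.17],[.5698,-.0874,.17]],K,X);print('holes proj',p)
t=np.array(s['tcp_pos']); print('knob top/collar proj',proj([t-[0,0,.043],t-[0,0,.084],t-[0,0,.155]],K,X))
E
```

```text
[ 0.5646586  -0.0563345   0.37278753] [ 4.85667103e-05  6.86330469e-01  7.27289821e-01 -2.20606352e-05] 0.028081570886144738 [0.56033987 0.01240598 0.44368511]
holes proj [[285.75065538  90.36814103]
 [285.40473769 170.04755834]
 [285.18228933 240.25985339]]
knob top/collar proj [[281.34000518 314.61898698]
 [281.18766576 265.69656497]
 [281.04460097 219.75260825]]
```

View pics/w3.png

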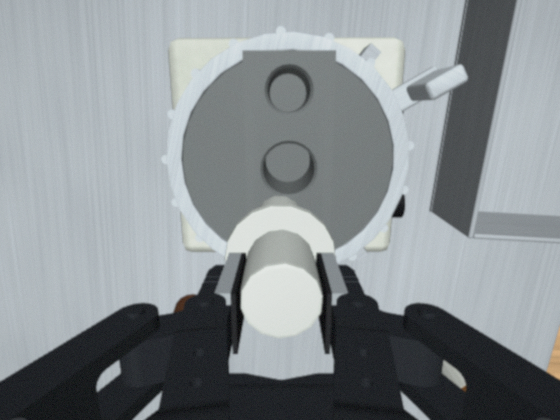

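The picture shows the small hole mouth at about (289,90) and the middle at (289,167), roughly +2 mm in x from the first estimate. The held pusher's knob top is at about (281,300), so I'll fit its in-hand offset.

```bash
python3 - <<'E'
from h import *
from scipy.optimize import least_squares
img=cv2.imread('pics/w3.png'); c=np.load('w3.npz'); K,X=c['K'],c['X']; t=np.array([.56466,-.05633,.37279])
a=np.linspace(0,2*np.pi,200)
def circ(o,z,r): return proj(np.c_[t[0]+o[0]+r*np.cos(a),t[1]+o[1]+r*np.sin(a),np.full(200,t[2]+z)],K,X)
for oy in (0,.002,.004):
  for h in (.043,.0463):
    k=circ((0,oy),-h,.015); w=circ((0,oy),-h-.044,.025); w2=circ((0,oy),-h-.038,.025)
    print(oy,h,'knob top rim v',k[:,1].min().round(),k[:,1].max().round(),'u',k[:,0].min().round(),k[:,0].max().round(),'collar low',w[:,1].min().round(1),'collar top rim',w2[:,1].min().round(1),w2[:,0].min().round(),w2[:,0].max().round())
# grey profile along column 281, rows 185..345
g=cv2.cvtColor(img,cv2.COLOR_BGR2GRAY); print(g[190:215,281],g[330:345,281]); print(g[255:268,281])
E
```

```text
0 0.043 knob top rim v 275.0 352.0 u 238.0 325.0 collar low 210.5 collar top rim 214.3 225.0 338.0
0 0.0463 knob top rim v 270.0 346.0 u 239.0 324.0 collar low 208.5 collar top rim 212.2 226.0 337.0
0.002 0.043 knob top rim v 269.0 347.0 u 238.0 325.0 collar low 206.1 collar top rim 209.7 225.0 338.0
0.002 0.0463 knob top rim v 265.0 342.0 u 239.0 324.0 collar low 204.2 collar top rim 207.7 226.0 337.0
0.004 0.043 knob top rim v 264.0 342.0 u 238.0 326.0 collar low 201.7 collar top rim 205.2 225.0 339.0
0.004 0.0463 knob top rim v 260.0 337.0 u 239.0 325.0 collar low 199.9 collar top rim 203.2 226.0 337.0
[ 90  93  97 108 118 130 153 163 167 165 168 168 168 169 171 181 201 220
 224 225 222 222 222 223 223] [219 219 217 219 220 216 206 196 191 187 185 188 187 187 186]
[175 172 171 170 171 174 176 182 192 215 228 231 230]
```

>>> {"name": "servo_tool", "arguments": {"deltas": [{"dx":0.5,"dy":30,"dz":0,"rx":0,"ry":0,"rz":0,"fingers":1},{"dx":0,"dy":30,"dz":0,"rx":0,"ry":0,"rz":0,"fingers":1},{"dx":0,"dy":18,"dz":-10,"rx":0,"ry":0,"rz":0,"fingers":1},{"dx":0,"dy":0,"dz":-20,"rx":0,"ry":0,"rz":0,"fingers":1},{"dx":0,"dy":0,"dz":-8,"rx":0,"ry":0,"rz":0,"fingers":1},{"dx":0,"dy":0,"dz":0,"rx":0,"ry":0,"rz":0,"fingers":1},{"dx":0,"dy":0,"dz":0,"rx":0,"ry":0,"rz":0,"fingers":1}]}}

```text
clock: 5.35
tcp_pos: [0.5657, 0.0192, 0.3351]
orientation: [0.0, 0.688, 0.726, -0.0]
wrist_force: [0.2, 0.3, -1.5]
finger_gap: 0.0285
```

>>> {"name": "servo_tool", "arguments": {"deltas": [{"dx":0,"dy":0,"dz":-4,"rx":0,"ry":0,"rz":0,"fingers":1},{"dx":0,"dy":0,"dz":-4,"rx":0,"ry":0,"rz":0,"fingers":1},{"dx":0,"dy":0,"dz":-4,"rx":0,"ry":0,"rz":0,"fingers":1},{"dx":0,"dy":0,"dz":-4,"rx":0,"ry":0,"rz":0,"fingers":1},{"dx":0,"dy":0,"dz":0,"rx":0,"ry":0,"rz":0,"fingers":1}]}}

```text
clock: 5.85
tcp_pos: [0.5656, 0.0205, 0.3185]
orientation: [-0.0, 0.687, 0.726, 0.0]
wrist_force: [1.5, 1.7, -1.9]
finger_gap: 0.0285
```

>>> {"name": "servo_tool", "arguments": {"deltas": [{"dx":0,"dy":1,"dz":-3,"rx":0,"ry":0,"rz":0,"fingers":1},{"dx":0,"dy":0,"dz":-4,"rx":0,"ry":0,"rz":0,"fingers":1},{"dx":0,"dy":0,"dz":-4,"rx":0,"ry":0,"rz":0,"fingers":1},{"dx":0,"dy":0,"dz":-4,"rx":0,"ry":0,"rz":0,"fingers":1},{"dx":0,"dy":0,"dz":0,"rx":0,"ry":0,"rz":0,"fingers":1}]}}

```text
clock: 6.35
tcp_pos: [0.5654, 0.0213, 0.3031]
orientation: [-0.0, 0.687, 0.726, -0.0]
wrist_force: [1.5, 2.0, -1.6]
finger_gap: 0.0286
```

>>> {"name": "servo_tool", "arguments": {"deltas": [{"dx":0,"dy":0,"dz":-8,"rx":0,"ry":0,"rz":0,"fingers":1},{"dx":0,"dy":0,"dz":-8,"rx":0,"ry":0,"rz":0,"fingers":1},{"dx":0,"dy":0,"dz":-8,"rx":0,"ry":0,"rz":0,"fingers":1},{"dx":0,"dy":0,"dz":-8,"rx":0,"ry":0,"rz":0,"fingers":1},{"dx":0,"dy":0,"dz":-5,"rx":0,"ry":0,"rz":0,"fingers":1},{"dx":0,"dy":0,"dz":0,"rx":0,"ry":0,"rz":0,"fingers":1}]}}

```text
clock: 6.95
tcp_pos: [0.5652, 0.0213, 0.2657]
orientation: [-0.001, 0.687, 0.726, -0.0]
wrist_force: [0.6, 3.6, -2.8]
finger_gap: 0.0284
```

>>> {"name": "servo_tool", "arguments": {"deltas": [{"dx":0,"dy":0,"dz":-3,"rx":0,"ry":0,"rz":0,"fingers":1},{"dx":0,"dy":0,"dz":-3,"rx":0,"ry":0,"rz":0,"fingers":1},{"dx":0,"dy":0,"dz":-3,"rx":0,"ry":0,"rz":0,"fingers":1},{"dx":0,"dy":0,"dz":0,"rx":0,"ry":0,"rz":0,"fingers":1}]}}

```text
clock: 7.35
tcp_pos: [0.5653, 0.0216, 0.2604]
orientation: [0.001, 0.687, 0.726, 0.001]
wrist_force: [-5.0, 5.2, 13.5]
finger_gap: 0.0287
```

The pusher is seated: z has stopped at 0.260 with 13 N upward. I'll release it, rise and go to the left pusher.

>>> {"name": "servo_tool", "arguments": {"deltas": [{"dx":0,"dy":0,"dz":3,"rx":0,"ry":0,"rz":0,"fingers":-0.2},{"dx":0,"dy":0,"dz":0,"rx":0,"ry":0,"rz":0,"fingers":-0.2},{"dx":0,"dy":0,"dz":0,"rx":0,"ry":0,"rz":0,"fingers":-0.2},{"dx":0,"dy":0,"dz":15,"rx":0,"ry":0,"rz":0,"fingers":-0.2},{"dx":0,"dy":0,"dz":30,"rx":0,"ry":0,"rz":0,"fingers":-0.2},{"dx":0,"dy":0,"dz":30,"rx":0,"ry":0,"rz":0,"fingers":-0.2},{"dx":0,"dy":0,"dz":0,"rx":0,"ry":0,"rz":0,"fingers":-0.2}]}}

```text
clock: 8.05
tcp_pos: [0.567, 0.0206, 0.3398]
orientation: [0.003, 0.688, 0.726, 0.002]
wrist_force: [0.0, -0.0, 1.0]
finger_gap: 0.0512
```

>>> {"name": "servo_tool", "arguments": {"deltas": [{"dx":-15,"dy":36,"dz":0,"rx":0,"ry":0,"rz":0,"fingers":-0.2},{"dx":-17,"dy":40,"dz":0,"rx":0,"ry":0,"rz":0,"fingers":-0.2},{"dx":-17,"dy":42,"dz":-5,"rx":0,"ry":0,"rz":0,"fingers":-0.2},{"dx":-17,"dy":42,"dz":-5,"rx":0,"ry":0,"rz":0,"fingers":-0.2},{"dx":-17,"dy":42,"dz":-10,"rx":0,"ry":0,"rz":0,"fingers":-0.2},{"dx":-17,"dy":42,"dz":-10,"rx":0,"ry":0,"rz":0,"fingers":-0.2},{"dx":-18,"dy":43,"dz":0,"rx":0,"ry":0,"rz":0,"fingers":-0.2},{"dx":0,"dy":0,"dz":0,"rx":0,"ry":0,"rz":0,"fingers":-0.2}]}}

```text
clock: 8.85
tcp_pos: [0.4448, 0.3119, 0.3044]
orientation: [-0.001, 0.685, 0.729, -0.001]
wrist_force: [0.3, -1.2, 0.1]
finger_gap: 0.0511
```

```bash
python3 - <<'E'
from h import *
img,K,X=pose_cam('wrist'); s=state(); np.savez('w4.npz',K=K,X=X)
print(s['tcp_pos'],s['finger_gap'],s['orientation'])
for k in ('pusher_middle','pusher_small'):
  for d in cut_out(k,'wrist'):
    print(k,d['confidence'],d['extent'])
print(proj([[.4475,.309,.109],[.4475,.309,.071]],K,X))
t,_,_=pose_cam('top'); z=cv2.resize(t[150:250,220:330],(440,400),interpolation=cv2.INTER_CUBIC)
a=cv2.resize(img,(360,270)); z=cv2.resize(z,(360,330)); save(np.hstack([img,np.vstack([z,np.zeros((90,360,3),np.uint8)])[:, :240]]) if 0 else np.hstack([img, cv2.resize(t[150:250,225:325],(240,240),interpolation=cv2.INTER_CUBIC)[np.r_[0:240,[0]*180]]]),'w4.png')
E
```

```text
[0.44595533 0.3100417  0.30459461] 0.051071409365924726 [-8.07740750e-05  6.85623810e-01  7.27955406e-01 -9.54494248e-04]
pusher_middle 0.86 [257.1, 162.7, 313.4, 223.1]
[[284.40376832 205.54992537]
 [284.06325725 193.97224718]]
```

View pics/w4.png

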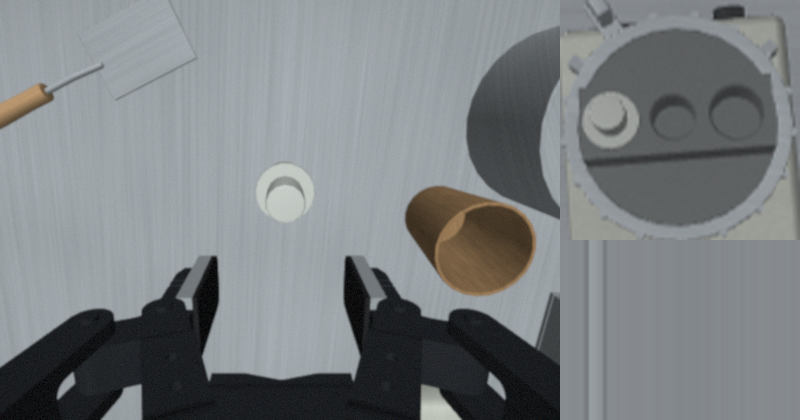

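The small pusher sits home in its hole in the top-view inset. The middle pusher's knob is at about (286,201), so I aim for TCP (0.4486, 0.313).

>>> {"name": "servo_tool", "arguments": {"deltas": [{"dx":2.5,"dy":3,"dz":-35,"rx":0,"ry":0,"rz":0,"fingers":-0.2},{"dx":0,"dy":0,"dz":-40,"rx":0,"ry":0,"rz":0,"fingers":-0.2},{"dx":0,"dy":0,"dz":-40,"rx":0,"ry":0,"rz":0,"fingers":-0.2},{"dx":0,"dy":0,"dz":-24,"rx":0,"ry":0,"rz":0,"fingers":-0.2},{"dx":0,"dy":0,"dz":-9,"rx":0,"ry":0,"rz":0,"fingers":-0.2},{"dx":0,"dy":0,"dz":0,"rx":0,"ry":0,"rz":0,"fingers":-0.2},{"dx":0,"dy":0,"dz":0,"rx":0,"ry":0,"rz":0,"fingers":-0.2}]}}

```text
clock: 9.75
tcp_pos: [0.4512, 0.3109, 0.1592]
orientation: [0.0, 0.688, 0.726, 0.001]
wrist_force: [-0.4, 0.0, 0.2]
finger_gap: 0.051
```

>>> {"name": "servo_tool", "arguments": {"deltas": [{"dx":0,"dy":0,"dz":0,"rx":0,"ry":0,"rz":0,"fingers":1},{"dx":0,"dy":0,"dz":0,"rx":0,"ry":0,"rz":0,"fingers":1},{"dx":0,"dy":0,"dz":0,"rx":0,"ry":0,"rz":0,"fingers":1},{"dx":0,"dy":0,"dz":0,"rx":0,"ry":0,"rz":0,"fingers":1},{"dx":0,"dy":0,"dz":0,"rx":0,"ry":0,"rz":0,"fingers":1}]}}

```text
clock: 10.25
tcp_pos: [0.4506, 0.3117, 0.1598]
orientation: [0.001, 0.687, 0.726, 0.001]
wrist_force: [-2.0, -1.3, 5.7]
finger_gap: 0.0284
```

>>> {"name": "servo_tool", "arguments": {"deltas": [{"dx":0,"dy":0,"dz":20,"rx":0,"ry":0,"rz":0,"fingers":1},{"dx":0,"dy":0,"dz":40,"rx":0,"ry":0,"rz":0,"fingers":1},{"dx":0,"dy":0,"dz":45,"rx":0,"ry":0,"rz":0,"fingers":1},{"dx":0,"dy":0,"dz":45,"rx":0,"ry":0,"rz":0,"fingers":1},{"dx":0,"dy":0,"dz":45,"rx":0,"ry":0,"rz":0,"fingers":1},{"dx":0,"dy":0,"dz":45,"rx":0,"ry":0,"rz":0,"fingers":1},{"dx":0,"dy":0,"dz":0,"rx":0,"ry":0,"rz":0,"fingers":1}]}}

```text
clock: 10.95
tcp_pos: [0.4513, 0.312, 0.4057]
orientation: [0.002, 0.687, 0.726, 0.006]
wrist_force: [1.2, -0.2, -1.4]
finger_gap: 0.0282
```

>>> {"name": "servo_tool", "arguments": {"deltas": [{"dx":15,"dy":-30,"dz":0,"rx":0,"ry":0,"rz":0,"fingers":1},{"dx":16,"dy":-45,"dz":0,"rx":0,"ry":0,"rz":0,"fingers":1},{"dx":16,"dy":-45,"dz":0,"rx":0,"ry":0,"rz":0,"fingers":1},{"dx":16,"dy":-45,"dz":0,"rx":0,"ry":0,"rz":0,"fingers":1},{"dx":16,"dy":-45,"dz":0,"rx":0,"ry":0,"rz":0,"fingers":1},{"dx":16,"dy":-45,"dz":0,"rx":0,"ry":0,"rz":0,"fingers":1},{"dx":16,"dy":-45,"dz":0,"rx":0,"ry":0,"rz":0,"fingers":1},{"dx":7,"dy":-45,"dz":0,"rx":0,"ry":0,"rz":0,"fingers":1}]}}

```text
clock: 11.75
tcp_pos: [0.5688, -0.0358, 0.3974]
orientation: [0.0, 0.687, 0.726, 0.0]
wrist_force: [1.0, 1.3, -1.0]
finger_gap: 0.0286
```

>>> {"name": "servo_tool", "arguments": {"deltas": [{"dx":0,"dy":0,"dz":0,"rx":0,"ry":0,"rz":0,"fingers":1},{"dx":0,"dy":0,"dz":0,"rx":0,"ry":0,"rz":0,"fingers":1}]}}

```text
clock: 11.95
tcp_pos: [0.5679, -0.035, 0.3974]
orientation: [-0.0, 0.688, 0.725, -0.0]
wrist_force: [-0.3, -0.3, -0.8]
finger_gap: 0.0287
```

```bash
python3 - <<'E'
from h import *
img,K,X=pose_cam('wrist'); s=state(); save(img,'w5.png')
print(s['tcp_pos'],s['finger_gap'],s['orientation'])
g=cv2.cvtColor(img,cv2.COLOR_RGB2GRAY); o=cv2.imread('pics/w3.png',0)
for n,a in (('new',g),('old',o)): print(n,a[190:222,281],a[250:275,281],a[322:345,281])
print(g[300,232:250],g[300,315:330])
E
```

```text
[ 0.56775885 -0.03385849  0.39766059] 0.028472389585862234 [-3.45833915e-04  6.87667633e-01  7.26025555e-01  3.12199461e-05]
new [121 125 132 150 158 158 161 161 160 160 163 162 161 165 161 161 163 169
 178 205 219 219 218 217 219 219 217 218 220 218 218 219] [166 167 168 169 169 168 169 167 165 169 166 170 172 184 203 222 226 225
 222 220 219 220 221 220 220] [216 214 216 214 214 209 215 214 214 213 212 211 204 197 185 179 179 178
 178 181 180 179 180]
old [ 90  92  96 108 117 130 152 163 167 165 167 167 167 169 170 181 201 219
 224 225 222 222 222 222 223 223 222 222 223 222 222 222] [173 174 172 173 171 175 172 170 170 171 173 175 182 192 214 228 231 229
 226 224 225 224 224 223 223] [219 220 217 218 219 219 219 217 218 219 217 219 220 215 205 196 191 186
 184 187 186 186 185]
[ 57  43  41  38  23  13  11  12  22  67 137 191 214 217 219 219 219 220] [215 215 212 211 197 138  67  17  21  17  21  36  33  40  46]
```

View pics/w5.png

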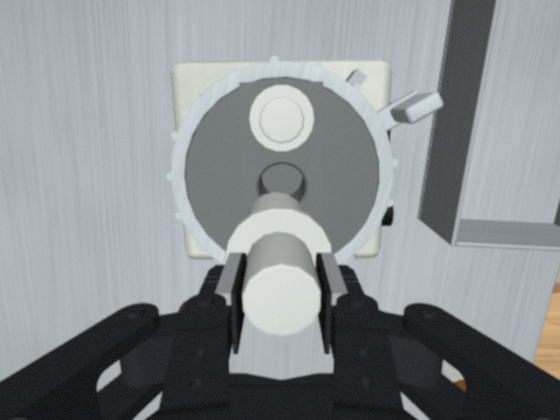

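The small pusher shows home at (281,119) in the image. The middle pusher is held upright, with an in-hand offset of about +2 mm in y. I'm lowering it at the middle hole.

>>> {"name": "servo_tool", "arguments": {"deltas": [{"dx":0.8,"dy":0.8,"dz":-20,"rx":0,"ry":0,"rz":0,"fingers":1},{"dx":0,"dy":0,"dz":-25,"rx":0,"ry":0,"rz":0,"fingers":1},{"dx":0,"dy":0,"dz":-15,"rx":0,"ry":0,"rz":0,"fingers":1},{"dx":0,"dy":0,"dz":-4,"rx":0,"ry":0,"rz":0,"fingers":1},{"dx":0,"dy":0,"dz":-4,"rx":0,"ry":0,"rz":0,"fingers":1},{"dx":0,"dy":0,"dz":-4,"rx":0,"ry":0,"rz":0,"fingers":1},{"dx":0,"dy":0,"dz":-3,"rx":0,"ry":0,"rz":0,"fingers":1},{"dx":0,"dy":0,"dz":0,"rx":0,"ry":0,"rz":0,"fingers":1}]}}

```text
clock: 12.8
tcp_pos: [0.5695, -0.0327, 0.3237]
orientation: [0.001, 0.687, 0.726, 0.001]
wrist_force: [2.0, 1.3, -0.9]
finger_gap: 0.028
```

>>> {"name": "servo_tool", "arguments": {"deltas": [{"dx":0,"dy":0,"dz":-3,"rx":0,"ry":0,"rz":0,"fingers":1},{"dx":0,"dy":0,"dz":-3,"rx":0,"ry":0,"rz":0,"fingers":1},{"dx":0,"dy":0,"dz":0,"rx":0,"ry":0,"rz":0,"fingers":1}]}}

```text
clock: 13.1
tcp_pos: [0.5696, -0.0329, 0.317]
orientation: [0.001, 0.687, 0.726, 0.001]
wrist_force: [4.9, 3.2, 0.4]
finger_gap: 0.0284
```

>>> {"name": "servo_tool", "arguments": {"deltas": [{"dx":0.8,"dy":0.6,"dz":-4,"rx":0,"ry":0,"rz":0,"fingers":1},{"dx":0,"dy":0,"dz":-6,"rx":0,"ry":0,"rz":0,"fingers":1},{"dx":0,"dy":0,"dz":-8,"rx":0,"ry":0,"rz":0,"fingers":1},{"dx":0,"dy":0,"dz":-8,"rx":0,"ry":0,"rz":0,"fingers":1},{"dx":0,"dy":0,"dz":-8,"rx":0,"ry":0,"rz":0,"fingers":1},{"dx":0,"dy":0,"dz":-8,"rx":0,"ry":0,"rz":0,"fingers":1},{"dx":0,"dy":0,"dz":-5,"rx":0,"ry":0,"rz":0,"fingers":1},{"dx":0,"dy":0,"dz":0,"rx":0,"ry":0,"rz":0,"fingers":1}]}}

```text
clock: 13.9
tcp_pos: [0.5696, -0.0323, 0.2685]
orientation: [-0.0, 0.687, 0.726, -0.0]
wrist_force: [4.9, 2.4, -3.3]
finger_gap: 0.0282
```

>>> {"name": "servo_tool", "arguments": {"deltas": [{"dx":0,"dy":0,"dz":-3,"rx":0,"ry":0,"rz":0,"fingers":1},{"dx":0,"dy":0,"dz":-3,"rx":0,"ry":0,"rz":0,"fingers":1},{"dx":0,"dy":0,"dz":-3,"rx":0,"ry":0,"rz":0,"fingers":1},{"dx":0,"dy":0,"dz":0,"rx":0,"ry":0,"rz":0,"fingers":1}]}}

```text
clock: 14.3
tcp_pos: [0.5692, -0.0319, 0.2643]
orientation: [0.001, 0.687, 0.726, 0.001]
wrist_force: [-3.1, 5.0, 21.8]
finger_gap: 0.0288
```

Seated at z = 0.264 with 22 N up. I'll release, rise, and turn the jaws to lie tangential at the lug.

>>> {"name": "servo_tool", "arguments": {"deltas": [{"dx":0,"dy":0,"dz":4,"rx":0,"ry":0,"rz":0,"fingers":-0.2},{"dx":0,"dy":0,"dz":0,"rx":0,"ry":0,"rz":0,"fingers":-0.2},{"dx":0,"dy":0,"dz":0,"rx":0,"ry":0,"rz":0,"fingers":-0.2},{"dx":0,"dy":0,"dz":15,"rx":0,"ry":0,"rz":0,"fingers":-0.2},{"dx":0,"dy":0,"dz":30,"rx":0,"ry":0,"rz":0,"fingers":-0.2},{"dx":0,"dy":0,"dz":30,"rx":0,"ry":0,"rz":0,"fingers":-0.2},{"dx":0,"dy":0,"dz":0,"rx":0,"ry":0,"rz":0.149,"fingers":-0.2},{"dx":0,"dy":0,"dz":0,"rx":0,"ry":0,"rz":0.149,"fingers":-0.2}]}}

```text
clock: 15.1
tcp_pos: [0.5696, -0.0329, 0.34]
orientation: [0.0, 0.57, 0.822, -0.0]
wrist_force: [-0.3, -0.2, 0.3]
finger_gap: 0.0513
```

>>> {"name": "servo_tool", "arguments": {"deltas": [{"dx":10,"dy":6,"dz":0,"rx":0,"ry":0,"rz":0.149,"fingers":-0.2},{"dx":10,"dy":6,"dz":0,"rx":0,"ry":0,"rz":0.149,"fingers":-0.2},{"dx":10,"dy":6,"dz":0,"rx":0,"ry":0,"rz":0.149,"fingers":-0.2},{"dx":10,"dy":6,"dz":0,"rx":0,"ry":0,"rz":0.149,"fingers":-0.2},{"dx":10,"dy":6,"dz":0,"rx":0,"ry":0,"rz":0.149,"fingers":-0.2},{"dx":10,"dy":6,"dz":0,"rx":0,"ry":0,"rz":0.149,"fingers":-0.2},{"dx":10,"dy":6,"dz":0,"rx":0,"ry":0,"rz":0.149,"fingers":-0.2},{"dx":10,"dy":7,"dz":0,"rx":0,"ry":0,"rz":0.149,"fingers":-0.2}]}}

```text
clock: 15.9
tcp_pos: [0.6495, 0.0163, 0.3383]
orientation: [-0.002, 0.01, 1.0, -0.0]
wrist_force: [-0.2, 0.4, 0.3]
finger_gap: 0.0513
```

>>> {"name": "servo_tool", "arguments": {"deltas": [{"dx":10,"dy":7,"dz":0,"rx":0,"ry":0,"rz":0.149,"fingers":-0.2},{"dx":10,"dy":7,"dz":0,"rx":0,"ry":0,"rz":0.149,"fingers":-0.2},{"dx":10,"dy":6,"dz":0,"rx":0,"ry":0,"rz":0.149,"fingers":-0.2},{"dx":0,"dy":0,"dz":0,"rx":0,"ry":0,"rz":0.149,"fingers":-0.2},{"dx":0,"dy":0,"dz":0,"rx":0,"ry":0,"rz":0,"fingers":-0.2},{"dx":0,"dy":0,"dz":0,"rx":0,"ry":0,"rz":0,"fingers":-0.2}]}}

```text
clock: 16.5
tcp_pos: [0.6793, 0.0363, 0.3388]
orientation: [-0.001, -0.279, 0.96, 0.0]
wrist_force: [0.1, 0.6, -0.2]
finger_gap: 0.0512
```

```bash
python3 - <<'E'
from h import *
img,K,X=pose_cam('wrist'); s=state(); 
print(s['tcp_pos'],s['finger_gap'],s['orientation'],s['joint_pos'])
q=np.array(s['orientation']);m=R.from_quat(q[[1,2,3,0]]).as_matrix(); print('jaw ang',np.arctan2(m[1,1],m[0,1]),'tcp z',m[:,2])
for a in (.5,.574,.65):
  e=np.array([np.cos(a),np.sin(a)]); A=np.array([.5696,-.034])
  print(a,proj([[*(A+e*r),.162] for r in (.116,.131,.146)],K,X).round(0).tolist())
save(img,'w6.png')
E
```

```text
[0.67928551 0.0362593  0.33914274] 0.05116155924495459 [-8.31872394e-04 -2.79620971e-01  9.60110094e-01  1.67900599e-04] [-6.44634662e-02  5.33823003e-01  4.65908219e-01  1.50456011e+00
 -2.51465157e-04 -6.31262085e-01]
jaw ang 2.137594564410185 tcp z [-1.69127522e-03 -1.42811812e-04 -9.99998560e-01]
0.5 [[268.0, 187.0], [267.0, 208.0], [266.0, 229.0]]
0.574 [[281.0, 187.0], [281.0, 208.0], [281.0, 229.0]]
0.65 [[294.0, 186.0], [295.0, 208.0], [297.0, 228.0]]
```

View pics/w6.png

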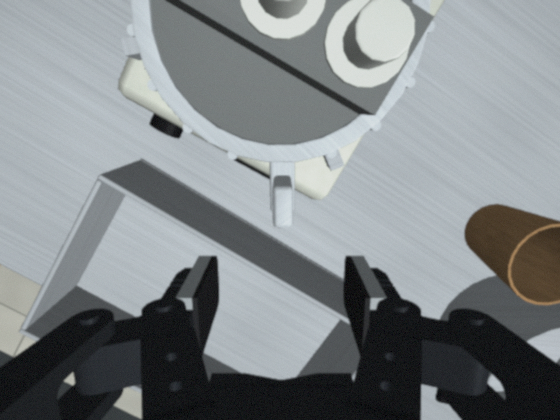

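The fin top spans (275–292, 178–226), within about 2 px of the prediction, so the lug angle is about 0.58. I'll descend and grip it.

>>> {"name": "servo_tool", "arguments": {"deltas": [{"dx":-1,"dy":0,"dz":-30,"rx":0,"ry":0,"rz":0,"fingers":-0.2},{"dx":0,"dy":0,"dz":-40,"rx":0,"ry":0,"rz":0,"fingers":-0.2},{"dx":0,"dy":0,"dz":-35,"rx":0,"ry":0,"rz":0,"fingers":-0.2},{"dx":0,"dy":0,"dz":-20,"rx":0,"ry":0,"rz":0,"fingers":-0.2},{"dx":0,"dy":0,"dz":-9,"rx":0,"ry":0,"rz":0,"fingers":-0.2},{"dx":0,"dy":0,"dz":0,"rx":0,"ry":0,"rz":0,"fingers":-0.2}]}}

```text
clock: 17.15
tcp_pos: [0.6778, 0.0364, 0.2047]
orientation: [-0.001, -0.281, 0.96, 0.0]
wrist_force: [0.3, -0.6, -0.6]
finger_gap: 0.0513
```

>>> {"name": "servo_tool", "arguments": {"newtons": 30, "deltas": [{"dx":0,"dy":0,"dz":0,"rx":0,"ry":0,"rz":0,"fingers":1},{"dx":0,"dy":0,"dz":0,"rx":0,"ry":0,"rz":0,"fingers":1},{"dx":0,"dy":0,"dz":0,"rx":0,"ry":0,"rz":0,"fingers":1},{"dx":0,"dy":0,"dz":0,"rx":0,"ry":0,"rz":0,"fingers":1},{"dx":0,"dy":0,"dz":0,"rx":0,"ry":0,"rz":0,"fingers":1},{"dx":0,"dy":0,"dz":0,"rx":0,"ry":0,"rz":0,"fingers":1}]}}

```text
clock: 17.75
tcp_pos: [0.6794, 0.0366, 0.2078]
orientation: [0.002, -0.281, 0.96, -0.0]
wrist_force: [0.8, -0.2, 6.5]
finger_gap: 0.0134
```

```bash
python3 - <<'E'
from h import *
s=state(); print(s['tcp_pos'],s['finger_gap'])
A=np.array([.5696,-.034]); d=s['tcp_pos'][:2]-A; r=np.hypot(*d); a0=np.arctan2(d[1],d[0]); print(r,a0,'to go',a0-(.059-.785))
P=[A+r*np.array([np.cos(a),np.sin(a)]) for a in a0-.11*np.arange(13)]
print((np.diff(P,axis=0)*1000).round(1).tolist())
E
```

```text
[0.67940286 0.03656947 0.2078398 ] 0.013391753533219784
0.13052477577435845 0.5712209394414747 to go 1.2972209394414747
[[7.1, -12.5], [5.7, -13.2], [4.2, -13.7], [2.7, -14.1], [1.1, -14.3], [-0.5, -14.3], [-2.1, -14.2], [-3.6, -13.9], [-5.1, -13.4], [-6.5, -12.8], [-7.9, -12.0], [-9.2, -11.0]]
```

>>> {"name": "servo_tool", "arguments": {"deltas": [{"dx":7.1,"dy":-12.5,"dz":3,"rx":0,"ry":0,"rz":-0.11,"fingers":1},{"dx":5.7,"dy":-13.2,"dz":0,"rx":0,"ry":0,"rz":-0.11,"fingers":1},{"dx":4.2,"dy":-13.7,"dz":0,"rx":0,"ry":0,"rz":-0.11,"fingers":1},{"dx":2.7,"dy":-14.1,"dz":0,"rx":0,"ry":0,"rz":-0.11,"fingers":1},{"dx":0,"dy":0,"dz":0,"rx":0,"ry":0,"rz":0,"fingers":1}]}}

```text
clock: 18.25
tcp_pos: [0.6993, -0.0184, 0.208]
orientation: [0.001, -0.064, 0.998, 0.0]
wrist_force: [5.5, 0.7, -7.7]
finger_gap: 0.0136
```

>>> {"name": "servo_tool", "arguments": {"deltas": [{"dx":1.1,"dy":-14.3,"dz":0,"rx":0,"ry":0,"rz":-0.11,"fingers":1},{"dx":-0.5,"dy":-14.3,"dz":0,"rx":0,"ry":0,"rz":-0.11,"fingers":1},{"dx":-2.1,"dy":-14.2,"dz":0,"rx":0,"ry":0,"rz":-0.11,"fingers":1},{"dx":-3.6,"dy":-13.9,"dz":0,"rx":0,"ry":0,"rz":-0.11,"fingers":1},{"dx":-5.1,"dy":-13.4,"dz":0,"rx":0,"ry":0,"rz":-0.11,"fingers":1},{"dx":0,"dy":0,"dz":0,"rx":0,"ry":0,"rz":0,"fingers":1}]}}

```text
clock: 18.85
tcp_pos: [0.6885, -0.0889, 0.208]
orientation: [0.001, 0.209, 0.978, -0.001]
wrist_force: [6.7, -2.9, -9.1]
finger_gap: 0.0135
```

>>> {"name": "servo_tool", "arguments": {"deltas": [{"dx":-6.5,"dy":-12.8,"dz":0,"rx":0,"ry":0,"rz":-0.11,"fingers":1},{"dx":-7.9,"dy":-12.0,"dz":0,"rx":0,"ry":0,"rz":-0.11,"fingers":1},{"dx":-3.2,"dy":-4.2,"dz":0,"rx":0,"ry":0,"rz":-0.04,"fingers":1},{"dx":0,"dy":0,"dz":0,"rx":0,"ry":0,"rz":0,"fingers":1}]}}

```text
clock: 19.25
tcp_pos: [0.6708, -0.1175, 0.208]
orientation: [0.001, 0.333, 0.943, -0.001]
wrist_force: [5.6, -6.4, -8.6]
finger_gap: 0.0132
```

>>> {"name": "servo_tool", "arguments": {"deltas": [{"dx":-3.3,"dy":-4.0,"dz":0,"rx":0,"ry":0,"rz":-0.04,"fingers":1},{"dx":-1.7,"dy":-2.0,"dz":0,"rx":0,"ry":0,"rz":-0.02,"fingers":1},{"dx":0,"dy":0,"dz":0,"rx":0,"ry":0,"rz":0,"fingers":1}]}}

```text
clock: 19.55
tcp_pos: [0.6671, -0.1219, 0.208]
orientation: [0.001, 0.36, 0.933, 0.0]
wrist_force: [8.9, -2.5, -11.1]
finger_gap: 0.0136
```

>>> {"name": "servo_tool", "arguments": {"deltas": [{"dx":-1.4,"dy":-1.5,"dz":0,"rx":0,"ry":0,"rz":-0.01,"fingers":1},{"dx":-1.4,"dy":-1.5,"dz":0,"rx":0,"ry":0,"rz":0,"fingers":1},{"dx":-1.4,"dy":-1.5,"dz":0,"rx":0,"ry":0,"rz":0,"fingers":1},{"dx":0,"dy":0,"dz":0,"rx":0,"ry":0,"rz":0,"fingers":1}]}}

```text
clock: 19.95
tcp_pos: [0.6664, -0.1224, 0.2081]
orientation: [0.004, 0.362, 0.932, 0.005]
wrist_force: [22.4, 11.0, -15.9]
finger_gap: 0.0136
```

The ring is on its stop: it moved only 1 mm for a 6 mm command, with about 23 N of tangential force. I'll release, lift and check.

>>> {"name": "servo_tool", "arguments": {"deltas": [{"dx":1.5,"dy":1.5,"dz":0,"rx":0,"ry":0,"rz":0,"fingers":1},{"dx":0,"dy":0,"dz":0,"rx":0,"ry":0,"rz":0,"fingers":-0.2},{"dx":0,"dy":0,"dz":0,"rx":0,"ry":0,"rz":0,"fingers":-0.2},{"dx":0,"dy":0,"dz":0,"rx":0,"ry":0,"rz":0,"fingers":-0.2},{"dx":0,"dy":0,"dz":20,"rx":0,"ry":0,"rz":0,"fingers":-0.2},{"dx":0,"dy":0,"dz":40,"rx":0,"ry":0,"rz":0,"fingers":-0.2},{"dx":0,"dy":0,"dz":40,"rx":0,"ry":0,"rz":0,"fingers":-0.2},{"dx":0,"dy":0,"dz":30,"rx":0,"ry":0,"rz":0,"fingers":-0.2}]}}

```text
clock: 20.75
tcp_pos: [0.6624, -0.1254, 0.3423]
orientation: [0.001, 0.366, 0.931, 0.0]
wrist_force: [0.5, -0.9, -0.3]
finger_gap: 0.0514
```

>>> {"name": "servo_tool", "arguments": {"deltas": [{"dx":0,"dy":-45,"dz":0,"rx":0,"ry":0,"rz":0,"fingers":-0.2},{"dx":-10,"dy":-45,"dz":0,"rx":0,"ry":0,"rz":0,"fingers":-0.2},{"dx":-10,"dy":-45,"dz":0,"rx":0,"ry":0,"rz":0,"fingers":-0.2},{"dx":-10,"dy":-45,"dz":0,"rx":0,"ry":0,"rz":0,"fingers":-0.2},{"dx":-20,"dy":-35,"dz":0,"rx":0,"ry":0,"rz":0,"fingers":-0.2},{"dx":0,"dy":0,"dz":0,"rx":0,"ry":0,"rz":0,"fingers":-0.2}]}}

```text
clock: 21.35
tcp_pos: [0.6097, -0.3454, 0.3388]
orientation: [-0.0, 0.369, 0.929, -0.001]
wrist_force: [0.3, 0.2, -0.1]
finger_gap: 0.0511
```

```bash
python3 - <<'E'
from h import *
t,K,X=pose_cam('top'); s,Ks,Xs=pose_cam('scene')
a=cv2.resize(t[140:270,210:340],(400,400),interpolation=cv2.INTER_CUBIC); b=cv2.resize(s[160:310,220:370],(400,400),interpolation=cv2.INTER_CUBIC)
save(np.hstack([a,b]),'end.png'); print(state()['tcp_pos'],state()['wrist_force'],state()['clock'])
for q in (1.45,1.571):
  al=.059+.785-q; print(q,[((proj([.567+.131*np.cos(al),-.0345+.131*np.sin(al),.162],k,x)[0]-o)*f).round(1) for k,x,o,f in((K,X,[210,140],400/130),(Ks,Xs,[220,160],400/150))])
print('knob tops px top-crop',[((proj([x,y,.214],K,X)[0]-[210,140])*400/130).round(1) for x,y in ((.5632,.0241),(.5665,-.0322))])
E
```

```text
[ 0.61171807 -0.34128677  0.33920023] [-0.39402477  0.23934749 -0.74657329] 21.45
1.45 [array([299.6,  28.5]), array([232. , 267.5])]
1.571 [array([317.9,  41.7]), array([209.9, 269.6])]
knob tops px top-crop [array([103.7, 175.2]), array([190. , 168.7])]
```

View pics/end.png

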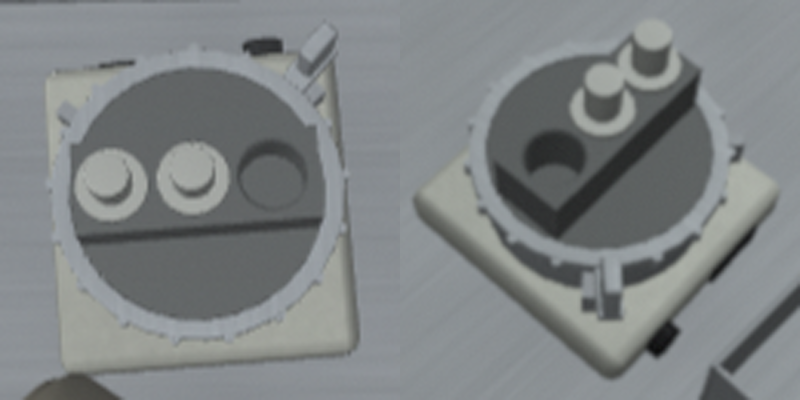

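The lug is at about (319,42), matching the 1.571 prediction of (318,42). Both collars lie flat on the head and the large hole is empty.

```bash
python3 -c "
from workcell import job; print(job.hand_in())"
```

```text
the job is handed in; nothing more can be done
None
```

I put both white pushers in their holes, turned the locking ring to its stop, let go of everything and handed the job in at about 21.5 s of the 72 s allowed. The hand-in reports no verdict.

- **Small pusher:** it went into the smallest hole until the gripper stopped with about 13 N of upward force. In the final top and scene pictures its collar lies flat on the head.
- **Middle pusher:** it went into the middle hole until the gripper stopped with about 22 N of upward force. Its collar also lies flat, and the largest hole is empty.
- **Locking ring:** I turned it clockwise until it moved only about 1 mm for a 6 mm command, with about 23 N along the turn. In the final top picture the lug is within a pixel or so of where it should be at 1.571 rad.
- **Gripper:** it is open, clear of everything and showing no contact force.
- **Mill and cup:** I did not measure them again at the end, but the arm never went near either one.

The first two move calls were refused because rows must list all seven values, so nothing moved and one picture was wasted. The top and scene cameras disagreed by 4–6 mm on the pusher positions, so I corrected those with close-up wrist pictures before gripping.

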